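# Start a self-tapping clamp knob in a mixing stand

### The job

Take the tall black clamp knob out of the wooden rack and stand its steel self-tapping stud in the pilot hole of the grey boss on the half-built mixing stand. Push down firmly, about 15 N and never as much as 35 N, while turning it clockwise so that it cuts its first thread, until its flange sits down on the boss, then let go. Leave the other fittings and the things on the counter where they are.

Things in the scene. Friction and masses are not known exactly. Their poses are not given: they have to be found in the camera images.
- knob: the loose clamp knob, the only tall fitting in the rack, upright. From the bottom: steel self-tapping stud 12 mm across, 24 mm long, tapering to 9 mm at its flat tip; steel flange 34 mm across, 4 mm thick, resting on the rack's top; round fluted black grip 28 mm across, 38 mm high. 66 mm in all, 60 g. Origin at the stud's tip, z up its axis: the grip spans z = 28 to 66 mm
- knob_flange (a point): centre of the underside of the knob's flange, 24 mm above the stud's tip. With the stud dropped in the pilot hole it is 5 mm above the boss; about 5/6 of a turn under push brings it down on the boss, where it stops sinking. Several grasps may be used: let go, the knob stays as it is
- boss_hole (a point): centre of the pilot hole's mouth in the boss's flat top, 84 mm above the counter. Vertical hole 13 mm across. The stud drops freely 19 mm into it; there it bites only if pushed down with more than about 10 N while turned clockwise seen from above (0.03 N m): it then sinks 6 mm a turn. With less push it just spins; push alone does nothing; anticlockwise backs it out
- boss: grey plastic boss, 46 mm square, 34 mm high, at the free end of a short springy arm of the stand; origin at the centre of the block's underside, 34 mm below the hole's mouth. It yields downwards about 1 mm for 6 N (at most 9 mm) and springs back when released. About 15 N of push is right; the plastic cracks at 35 N
- stand: the half-built mixing stand, fixed to the counter: dark base plate 200 x 180 mm, 12 mm thick, its origin at the centre of the plate's underside. The pilot hole lies 50 mm towards its -x from the origin; two aluminium posts 20 mm across stand at x = 50, y = +-70 mm, 127 mm above the counter, joined by a black cross bar that carries the arm
- rack: fixed wooden rack, 64 mm (x) by 190 mm (y), 34 mm high, origin at the centre of its underside, with three holes 18 mm across on its y axis at -62, 0 and +62 mm, in each of which one fitting stands (which is in which hole varies)
- pin: loose steel locating pin standing in the rack: stud 12 mm across, low round steel head 30 mm across and 7 mm high resting on the rack; not needed. Origin at the bottom of its stud
- foot: loose levelling foot standing in the rack: stud 12 mm across, low black plastic disc head 38 mm across and 12 mm high resting on the rack; not needed. Origin at the bottom of its stud
- jar_white: loose white plastic jar with yellow lid, 68 mm across, 75 mm high, on the counter; bystander. Origin at the centre of its underside
- jar_blue: loose white plastic jar with blue lid, 72 mm across, 95 mm high, on the counter; bystander. Origin at the centre of its underside
- cup: loose white plastic cup, 60 mm across, 60 mm high, on the counter; bystander. Origin at the centre of its underside
- spatula: loose spatula lying on the counter; bystander
Not all that is in view belongs to the job. Leave any yellow look-alike of the knob alone. What is shaped like the rack but pink is not meant.

How it is judged:
On the way, in this order (a step that is already met when the one before it is completed fails the run):
1. the knob is lifted clear of the rack (z of knob in the frame of rack above 0.05 m), for 0.1 s.
2. the stud stands in the pilot hole (horizontal distance between knob_flange and boss_hole below 0.003 m and z of knob_flange in the frame of boss_hole below 0.0075 m and angle between knob's own z axis and vertical below 0.12 rad), for 0.1 s.
3. the stud has bitten and sunk about 1 mm into uncut plastic (horizontal distance between knob_flange and boss_hole below 0.003 m and z of knob_flange in the frame of boss_hole below 0.0038 m), for 0.1 s.
At the end, for the whole second after the job is handed in: The knob stands upright (within 0.1 rad) in the pilot hole of the boss, centred within 2.5 mm, with its flange down on the boss (gap under 1.7 mm), at rest and released (horizontal distance between knob_flange and boss_hole below 0.0025 m and z of knob_flange in the frame of boss_hole below 0.0017 m and angle between knob's own z axis and vertical below 0.1 rad and linear speed of knob below 0.02 m/s and contact force between knob and the fingers below 0.2 N); the robot touches nothing.
It fails at once if the knob is pressed on the boss with more than 35 N: the plastic cracks (contact force between knob and boss above 35 N or contact force between boss and the fingers above 35 N).
It fails at once if another fitting is pulled from or knocked about in the rack (moved 15 mm) (distance of any of pin, foot from where it was at the start of the episode above 0.015 m).
It fails at once if a jar, the cup or the spatula is moved by more than 30 mm (distance of any of jar_white, jar_blue, cup, spatula from where it was at the start of the episode above 0.03 m).
It also fails if it takes over 72 s, if anything falls off the work surface, if the arm or the gripper's body presses on something with over 40 N, if the wrist force passes 120 N, or if a joint passes its speed limit or range.

### The arm

A 7-joint arm with a two-finger parallel gripper is mounted at the origin on the work surface. World frame = base frame: x ahead of the robot, y to its left, z up, the work surface at z = 0. Lengths are in m, angles in rad, forces in N, time in s.
With the tool pointing down it reaches from about 0.35 to 0.9 m from the base axis. Payload 7.2 kg.
Tool frame: the origin (TCP) lies midway between the tips of the shut fingers; the grasp point (between the pads) lies ctrl.grip_point_offset behind it (ctrl.grip_point_offset is the distance from the TCP to the grasp point, in m); z points along the fingers, y is the line along which they close (so a half turn about z gives the same grasp; the last joint's range is limited). The gripper opens to 85 mm and grips with 20 to 120 N. Pads are 22 mm wide; open, the fingers measure 114 mm over their backs; the gripper's body (76 mm by 85 mm) begins 54 mm behind the grasp point. The pads swing forward as they close: fully open they stand 13 mm farther back than shut.
Start: joints at [1.252, 0.411, -0.013, 1.596, 0.006, 1.134, -0.082], TCP at [0.155, -0.605, 0.206] pointing down, gripper open.
Joint ranges: [-2.95, 2.95], [-0.29, 1.99], [-1.47, 1.44], [0.14, 2.54], [-1.03, 4.17], [0.13, 1.85], [-2.86, 2.86]. Speed limits (rad/s): [2.39, 2.39, 3.01, 3.01, 3.14, 3.14, 3.14].

### API

Orientations are given as a rotation vector (axis times angle).
In Python, from station import sensors, cams, order, ctrl gives the robot as it stands.
- The arm moves only by the tool apply_moves, never from a script. Its argument "moves" is one flat list of numbers, 7 for each row, row after row: the shift along the tool's x, y, z in cm, then the turn, a rotation vector about the tool's x, y, z in rad, then the finger opening in cm, from 0 to 8.54. A call has 1 to 12 rows; each row is the pose to reach, as a shift and turn from the pose commanded when the call began, along the tool's axes at that moment; what a row does not reach only later rows make up. A row lasts 1/12 s, in which the tool goes at most 41.7 mm and 7.16 degrees, less where a joint would pass 70% of its speed; a pose out of reach is approached as far as the arm can. A call with a gripper value outside its range is refused whole. The fingers move at their own pace and stop on an object; the grip force is fixed at half the most. Time passes only in rows, so rows that repeat a pose let the fingers close. It gives the time, the measured TCP pose, the force, the opening and the grip force at its end, in the units of the state.
- sensors.get_obs(): the state, without advancing time (a new reading comes with each control period).
- cams.get_image(name): name is "scene" or "top" or "wrist"; returns (picture, depth): 480x640x3 uint8, blue, green, red; 480x640 float32, m along the optical axis (not along the pixel's ray), 0 where there is no reading.
- cams.camera_model(name): a dict with "fx", "fy", "cx", "cy" (pixels), "distortion" ([k1, k2, p1, p2, k3] as OpenCV has them; the pictures are not rectified), "rvec" (rotation vector, rad) and "tvec" (3), from world to camera coordinates, as OpenCV has them. Camera axes: x right, y down, z forward; pixel columns grow to the right and rows downward; lengths in m; the calibration is good to about 2 mm. A picture is of the moment at which its call begins: read the wrist's pose just before it. camera_model takes no time and is no camera call; for the wrist camera it gives the pose at the moment of the call.
- order.close_job(): hands the job in; it is judged then, once.
The state is a dict: "clock": time; "qpos": joint angles; "dq": joint speeds; "joint_torque": joint torques, N m; "tcp_pos": TCP position; "tcp_rot": TCP orientation; "force": force on the tool from outside, world axes, zero at the start; "torque": the same for the moment, N m; "finger_gap": finger opening in m; "gripper_force": force on a finger pad.
Only numpy, scipy, OpenCV 4.12 (cv2) and the standard library are available. Lean on these libraries where they do the work, as an engineer would, in place of code of your own. Each camera call takes 0.05 s, during which the arm holds its last target. There are 200 camera calls.

## Working session

There is one attempt and no reset: what is moved stays moved. The work goes in short steps, Python scripts to look and compute and a tool call to move; the robot and the scene stay as the last step left them, time stands still between calls to the robot, and variables do not carry over. Pictures are saved under pics/ and viewed, at most 10 in all, crops included, and the job is handed in when it is done.

Besides the shell and the picture viewer there is one more tool, called after "Emit:" as name(argument=value, ...), one argument or row to a line, values as JSON. apply_moves: Moves the arm, as the interface text tells. Its arguments: {"type":"object","properties":{"moves":{"type":"array","items":{"type":"number"}}},"required":["moves"]}

```bash
mkdir -p pics
cat > h.py <<'E'
import numpy as np, cv2
from station import sensors, cams, order, ctrl
from scipy.spatial.transform import Rotation as R
def grab(n,f=None):
    m=cams.camera_model(n); im,d=cams.get_image(n)
    if f: cv2.imwrite('pics/'+f,im)
    return im,d,m
def KM(m): return np.array([[m['fx'],0,m['cx']],[0,m['fy'],m['cy']],[0,0,1.]]),np.array(m['distortion'],float)
def onplane(m,uv,z):
    K,D=KM(m); p=cv2.undistortPoints(np.array(uv,float).reshape(-1,1,2),K,D).reshape(-1,2)
    Rm=cv2.Rodrigues(np.array(m['rvec'],float))[0]; t=np.array(m['tvec'],float).ravel()
    c=-Rm.T@t; r=np.c_[p,np.ones(len(p))]@Rm
    return c+r*((z-c[2])/r[:,2])[:,None]
def cloud(m,d):
    K,D=KM(m); v,u=np.mgrid[:480,:640]
    p=cv2.undistortPoints(np.stack([u,v],-1).reshape(-1,1,2).astype(float),K,D).reshape(-1,2)
    Rm=cv2.Rodrigues(np.array(m['rvec'],float))[0]; t=np.array(m['tvec'],float).ravel()
    return ((np.c_[p,np.ones(len(p))]*d.reshape(-1,1)-t)@Rm).reshape(480,640,3)
def proj(m,X):
    K,D=KM(m); return cv2.projectPoints(np.array(X,float).reshape(-1,1,3),np.array(m['rvec'],float),np.array(m['tvec'],float),K,D)[0].reshape(-1,2)
E
python3 - <<'E'
from h import *
o=sensors.get_obs(); print(o, ctrl.grip_point_offset)
a=[grab(n,n+'.png') for n in('top','scene')]
for x in a: print(np.round(-cv2.Rodrigues(np.array(x[2]['rvec'],float))[0].T@np.array(x[2]['tvec']).ravel(),3), x[2]['fx'])
E
```

```text
{'clock': 0.0, 'qpos': array([ 1.25179554,  0.41191697, -0.01276188,  1.59704835,  0.00558621,
        1.13428256, -0.08218592]), 'dq': array([ 0.00149691, -0.00094282,  0.00104298, -0.0013327 ,  0.00240237,
       -0.00101012, -0.00138248]), 'joint_torque': array([-1.10697165e-03, -6.00628781e+01,  6.81523271e-01, -2.99410844e+01,
        1.36798230e-02,  1.05793579e-02,  1.84669040e-05]), 'tcp_pos': array([ 0.15497009, -0.60492984,  0.20534042]), 'tcp_rot': array([-3.11532595e+00, -3.92848202e-01,  4.46066001e-04]), 'force': array([-0.18428833,  0.48278251,  0.20614446]), 'torque': array([-0.05117725, -0.02774019,  0.02363897]), 'gripper_force': 0.0, 'finger_gap': 0.08550860035871527} 0.0187
[0.299 0.003 1.62 ] 610.5217144162094
[1.196 0.499 0.716] 467.3947636041638
```

View pics/top.png

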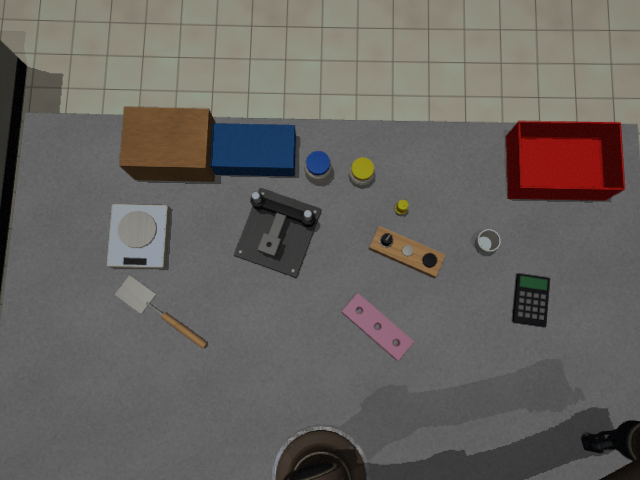

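View pics/scene.png

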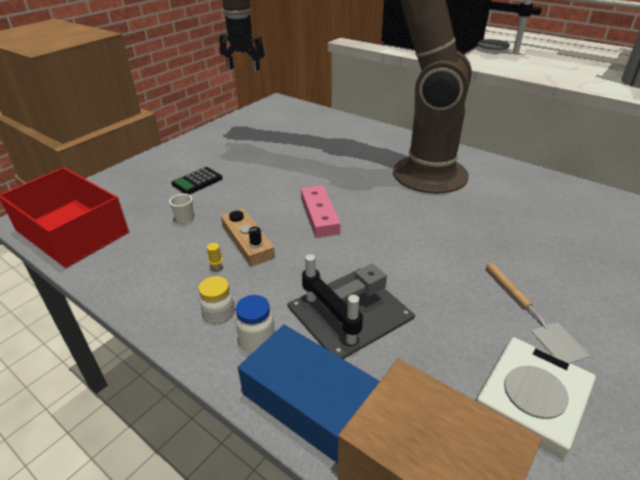

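The top view shows the wooden rack at about (407,251), with the black knob in its left hole at (387,239), the pin at (407,251) and the foot at (430,260). The boss hole is near (268,243). The scene view confirms the tall black knob is at the stand end of the rack, with the yellow look-alike standing apart from it.

Run:
```python
from h import *
im,d,m=grab('top'); C=cloud(m,d)
hsv=cv2.cvtColor(im,cv2.COLOR_BGR2HSV)
roi=np.zeros((480,640),bool); roi[220:285,360:455]=1
w=roi&(hsv[...,1]>90)&(hsv[...,0]<25)&(abs(C[...,2]-.034)<.012)
v,u=np.nonzero(w); P=onplane(m,np.c_[u,v],.034)
r=cv2.minAreaRect((P[:,:2]*1000).astype(np.float32)); print('rack',r)
bx=cv2.boxPoints(r); e=bx[1]-bx[0],bx[2]-bx[1]; L=max(e,key=np.linalg.norm); L=L/np.linalg.norm(L); L=L*np.sign(L[1])
c=np.array(r[0]); print('axis',L,'holes',[np.round(c+s*L) for s in(-62,0,62)])
k=roi&(C[...,2]>.06); print('knob top',np.median(C[k],0),k.sum(), (C[k].min(0)+C[k].max(0))/2)
b=np.zeros_like(roi); b[225:265,250:295]=1
g=b&(C[...,2]>.075)&(C[...,2]<.092); v,u=np.nonzero(g)
P=onplane(m,np.c_[u,v],.084); print('boss',cv2.minAreaRect((P[:,:2]*1000).astype(np.float32)))
gray=cv2.cvtColor(im,cv2.COLOR_BGR2GRAY)
print('hole px',onplane(m,[[268,243]],.084)); print(gray[236:252,258:282])
print(R.from_rotvec(sensors.get_obs()['tcp_rot']).as_matrix().round(3))
```

```text
rack ((572.5947875976562, -212.08059692382812), (189.97695922851562, 66.66276550292969), 67.01571655273438)
axis [0.3904783  0.92061204] holes [array([ 548., -269.]), array([ 573., -212.]), array([ 597., -155.])]
knob top [ 0.5946611  -0.15077101  0.07517488] 130 [ 0.45630163 -0.08303883  0.84027748]
boss ((589.0614013671875, 142.57801818847656), (47.39265441894531, 79.24510192871094), 71.56595611572266)
hole px [[0.57648929 0.1490958  0.084     ]]
[[60 61 61 61 76 91 96 95 95 96 96 94 93 93 90 85 91 97 96 84 51 26 28 31]
 [57 60 60 64 86 95 96 96 94 96 95 96 95 94 94 94 94 91 87 68 41 27 30 31]
 [61 60 62 78 92 95 95 94 95 95 95 96 95 93 94 96 95 91 95 91 78 56 36 28]
 [59 60 59 79 91 95 95 94 96 96 96 96 95 96 95 95 94 96 95 94 92 90 64 35]
 [60 59 64 84 95 96 96 96 94 94 96 96 96 95 95 95 96 95 95 95 95 86 56 26]
 [60 61 76 92 95 95 96 93 96 87 81 81 87 93 96 95 94 95 96 94 95 70 36 26]
 [62 59 84 94 96 93 96 96 86 63 45 41 52 85 95 94 96 96 95 96 97 62 28 28]
 [61 65 88 95 96 95 96 95 68 38 26 18 26 64 90 95 94 96 97 97 87 51 26 30]
 [59 77 91 96 96 96 94 95 65 29 29 35 34 55 86 96 97 96 96 96 69 37 23 30]
 [65 87 96 95 95 95 95 96 66 25 31 36 37 71 93 96 96 97 95 87 54 28 27 31]
 [77 92 96 96 97 95 96 96 87 55 41 44 61 87 96 98 96 96 97 77 44 26 28 34]
 [85 96 97 95 96 96 95 97 97 92 90 89 92 95 96 95 97 96 97 68 34 25 29 31]
 [88 96 96 94 95 95 96 96 96 96 96 96 97 98 98 95 96 98 86 54 26 29 30 33]
 [89 97 96 96 96 96 96 96 96 98 97 97 97 97 96 95 95 98 70 37 26 27 32 28]
 [51 56 76 93 96 96 97 97 96 96 97 97 97 95 96 97 97 97 63 27 29 29 30 32]
 [47 37 39 54 66 80 92 96 95 97 96 96 96 97 96 97 96 88 53 24 31 31 33 29]]
[[ 0.969  0.248 -0.   ]
 [ 0.248 -0.969  0.001]
 [-0.    -0.001 -1.   ]]
```

Emit:
apply_moves(
  moves=[26, -16, 0, 0, 0, -0.45, 6, 26, -16, 0, 0, 0, -0.45, 6, 26, -16, 0, 0, 0, -0.45, 6, 26, -16, 0, 0, 0, -0.45, 6, 26, -16, 0, 0, 0, -0.45, 6, 26, -16, 0, 0, 0, -0.45, 6, 26, -16, 0, 0, 0, -0.45, 6, 53.9, -32.9, 0, 0, 0, -0.918, 6, 53.9, -32.9, 0, 0, 0, -0.918, 6, 53.9, -32.9, 0, 0, 0, -0.918, 6, 53.9, -32.9, 0, 0, 0, -0.918, 6, 53.9, -32.9, 0, 0, 0, -0.918, 6],
)

```text
clock: 1.15
tcp_pos: [0.5045, -0.2453, 0.2062]
tcp_rot: [2.615, 1.741, -0.0]
force: [0.7, -0.5, 0.7]
finger_gap: 0.0602
gripper_force: 0.0
```

Run:
```python
from h import *
o=sensors.get_obs(); print(o['tcp_pos'],o['qpos'].round(3)); print(R.from_rotvec(o['tcp_rot']).as_matrix().round(3))
im,d,m=grab('wrist','w1.png')
```

```text
[ 0.50450358 -0.24531086  0.20618692] [ 0.683  0.334 -0.403  1.734  0.144  1.103 -0.161]
[[ 0.386  0.922 -0.   ]
 [ 0.922 -0.386 -0.   ]
 [-0.     0.    -1.   ]]
```

View pics/w1.png

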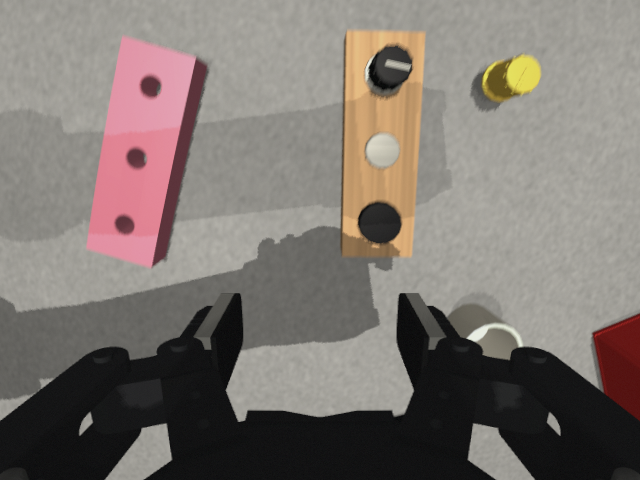

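The wrist view shows the knob's top at about (392,67) in the end hole of the wooden rack, the pin at (382,150) and the foot at (380,222). The yellow look-alike, at (515,78), is well clear.

Run:
```python
from h import *
o=sensors.get_obs()
im,d,m=grab('wrist'); C=cloud(m,d)
g=cv2.cvtColor(im,cv2.COLOR_BGR2HSV)
roi=np.zeros((480,640),bool); roi[35:110,350:425]=1
k=roi&(C[...,2]>.068)&(C[...,2]<.085); v,u=np.nonzero(k)
c,r=cv2.minEnclosingCircle((C[k][:,:2]*1000).astype(np.float32)); print(k.sum(),c,r,np.median(C[k],0))
p=np.array([*c,0])/1000
M=R.from_rotvec(o['tcp_rot']).as_matrix()
print('rel tool cm', (M.T@(np.array([*p[:2],.043])-o['tcp_pos'])*100).round(2))
# rack check
w=(g[...,1]>80)&(g[...,0]<22)&(abs(C[...,2]-.034)<.008); w[:,:300]=0
P=C[w][:,:2]*1000; print(cv2.minAreaRect(P.astype(np.float32)))
```

```text
1243 (598.0253295898438, -157.12765502929688) 14.899407386779785 [ 0.59743005 -0.15724212  0.07465409]
rel tool cm [10.56  4.99 16.42]
((671.9680786132812, -315.809326171875), (211.7233123779297, 421.49169921875), 40.87187194824219)
```

Emit:
apply_moves(
  moves=[5, 2.5, 0, 0, 0, 0, 6, 10.5, 5, 3, 0, 0, 0, 6, 10.5, 5, 6, 0, 0, 0, 6, 10.5, 5, 10, 0, 0, 0, 6, 10.5, 5, 10, 0, 0, 0, 6, 10.5, 5, 10, 0, 0, 0, 6, 10.5, 5, 10, 0, 0, 0, 6],
)

```text
clock: 1.83
tcp_pos: [0.59, -0.1709, 0.1064]
tcp_rot: [-2.621, -1.731, 0.002]
force: [-0.6, -0.6, 1.0]
finger_gap: 0.0597
gripper_force: 0.0
```

Run:
```python
from h import *
o=sensors.get_obs()
M=R.from_rotvec(o['tcp_rot']).as_matrix(); print(o['tcp_pos'],M.round(3),o['qpos'].round(2))
print('rel tool cm', (M.T@(np.array([.5975,-.1565,.043])-o['tcp_pos'])*100).round(2))
im,d,m=grab('wrist','w2.png'); print(proj(m,[[.5975,-.1565,.076]]))
```

```text
[ 0.59001382 -0.17090597  0.10638765] [[ 0.392  0.92  -0.001]
 [ 0.92  -0.392 -0.   ]
 [-0.001 -0.001 -1.   ]] [ 0.49  0.53 -0.4   1.71  0.24  0.96 -0.4 ]
rel tool cm [1.62 0.13 6.34]
[[322.17406323 237.1725781 ]]
```

Emit:
apply_moves(
  moves=[0, 0, 0, 0, 0, 0, 6, 0, 0, 0, 0, 0, 0, 6],
)

```text
clock: 2.05
tcp_pos: [0.5914, -0.1713, 0.1086]
tcp_rot: [2.619, 1.729, 0.003]
force: [-0.4, -0.5, -0.1]
finger_gap: 0.0596
gripper_force: 0.0
```

Run:
```python
from h import *
o=sensors.get_obs()
M=R.from_rotvec(o['tcp_rot']).as_matrix(); print(o['tcp_pos'])
im,d,m=grab('wrist','w2.png'); C=cloud(m,d); print(proj(m,[[.5975,-.1565,.076]]))
k=(C[...,2]>.068)&(C[...,2]<.08); k&=np.hypot(C[...,0]-.5975,C[...,1]+.1565)<.03
p=np.zeros(2)
if k.sum():
  c,r=cv2.minEnclosingCircle((C[k][:,:2]*1000).astype(np.float32)); print(k.sum(),c,r,np.median(C[k],0)); p=np.array(c)/1000
print('rel tool cm', (M.T@(np.array([*p,.043])-o['tcp_pos'])*100).round(2))
```

```text
[ 0.5914443  -0.17127573  0.10855751]
[[319.05016776 236.57881619]]
2167 (598.4306640625, -156.8968048095703) 14.922616004943848 [ 0.59878413 -0.15592986  0.07452042]
rel tool cm [1.6  0.05 6.56]
```

View pics/w2.png

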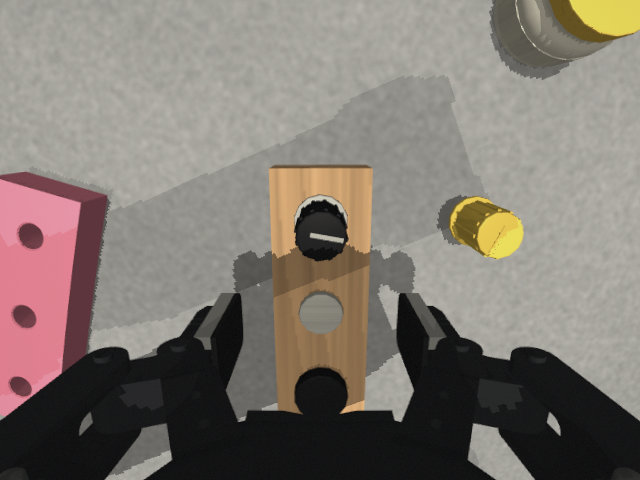

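The knob's top, at (321,235), is centred between the fingers and about 16 mm ahead along tool x. I'll move forward, descend and grip.

Emit:
apply_moves(
  moves=[1.6, 0.05, 0, 0, 0, 0, 6, 1.6, 0.05, 0, 0, 0, 0, 6, 1.6, 0.05, 2, 0, 0, 0, 6, 1.6, 0.05, 4, 0, 0, 0, 6, 1.6, 0.05, 6, 0, 0, 0, 6, 1.6, 0.05, 6.5, 0, 0, 0, 6, 1.6, 0.05, 6.5, 0, 0, 0, 6, 1.6, 0.05, 6.5, 0, 0, 0, 6],
)

```text
clock: 2.77
tcp_pos: [0.5977, -0.1556, 0.042]
tcp_rot: [2.62, 1.733, 0.001]
force: [-0.3, 0.2, 0.3]
finger_gap: 0.06
gripper_force: 0.0
```

Emit:
apply_moves(
  moves=[0, 0, 0, 0, 0, 0, 2, 0, 0, 0, 0, 0, 0, 2, 0, 0, 0, 0, 0, 0, 2, 0, 0, 0, 0, 0, 0, 2, 0, 0, 0, 0, 0, 0, 2, 0, 0, 0, 0, 0, 0, 2, 0, 0, 0, 0, 0, 0, 2, 0, 0, 0, 0, 0, 0, 2],
)

```text
clock: 3.43
tcp_pos: [0.5984, -0.1556, 0.0427]
tcp_rot: [2.619, 1.732, 0.002]
force: [0.0, 0.1, 5.0]
finger_gap: 0.0247
gripper_force: 58.6
```

Emit:
apply_moves(
  moves=[0, 0, -3, 0, 0, 0, 2, 0, 0, -7, 0, 0, 0, 2, 0, 0, -11, 0, 0, 0, 2, 0, 0, -14, 0, 0, 0, 2, 3.5, -2, -14, 0, 0, 0, 2, 7, -4, -14, 0, 0, 0, 2, 10.5, -6, -14, 0, 0, 0, 2, 14, -8, -14, 0, 0, 0, 2, 17.5, -10.5, -14, 0, 0, 0, 2, 20.5, -12.5, -14, 0, 0, 0, 2, 23, -14, -14, 0, 0, 0, 2, 23, -14, -14, 0, 0, 0, 2],
)

```text
clock: 4.43
tcp_pos: [0.5567, 0.1196, 0.1823]
tcp_rot: [-2.609, -1.744, -0.005]
force: [-0.2, 0.2, 0.7]
finger_gap: 0.0246
gripper_force: 59.4
```

Emit:
apply_moves(
  moves=[0, 0, 0, 0, 0, 0, 2, 0, 0, 0, 0, 0, 0, 2, 0, 0, 0, 0, 0, 0, 2],
)

```text
clock: 4.68
tcp_pos: [0.5589, 0.1094, 0.1812]
tcp_rot: [2.621, 1.73, -0.001]
force: [-0.8, 0.3, -0.9]
finger_gap: 0.0247
gripper_force: 59.4
```

Run:
```python
from h import *
o=sensors.get_obs(); print(o)
im,d,m=grab('wrist','w3.png'); print(proj(m,[[.575,.147,.084]]))
```

```text
{'clock': 4.6833, 'qpos': array([ 0.11068881,  0.38877971, -0.50713309,  1.73802274,  0.21252296,
        1.06959328, -0.8717263 ]), 'dq': array([ 0.00965042,  0.00177789,  0.00165717,  0.00082294, -0.00166984,
       -0.00182379, -0.00297734]), 'joint_torque': array([-9.67359021e-01, -5.43496263e+01, -5.94067454e+00, -2.86523831e+01,
       -4.62362997e-02, -1.14361325e-02,  4.46751466e-03]), 'tcp_pos': array([0.55889996, 0.10937927, 0.18121715]), 'tcp_rot': array([ 2.62141310e+00,  1.72990719e+00, -6.46783504e-04]), 'force': array([-0.83924894,  0.30363156, -0.91957639]), 'torque': array([-0.04150634, -0.01618454,  0.01963502]), 'gripper_force': 59.43235158920288, 'finger_gap': 0.02469698534525607}
[[319.41088881 177.26231096]]
```

View pics/w3.png

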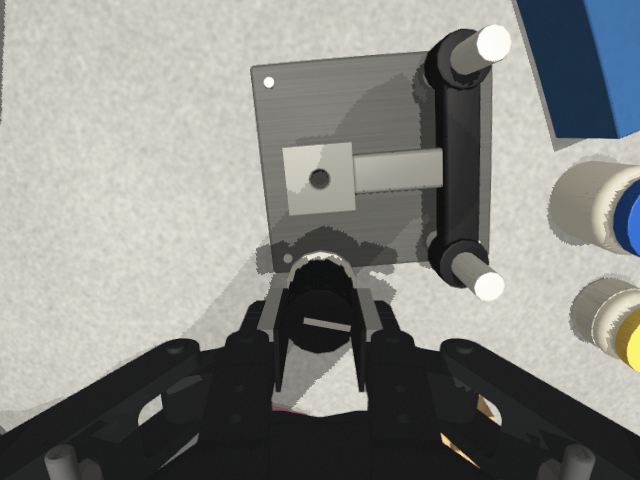

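The wrist view shows the knob held upright, its top at about (320,320). The pilot hole is at (319,179), on the boss and straight ahead along tool x.

```bash
cat > meas.py <<'E'
from h import *
o=sensors.get_obs(); t=o['tcp_pos']; M=R.from_rotvec(o['tcp_rot']).as_matrix()
im,d,m=grab('wrist'); C=cloud(m,d); g=cv2.cvtColor(im,cv2.COLOR_BGR2GRAY)
uv=proj(m,[[.575,.147,.084]])[0].astype(int)
W=40; x0,y0=uv-W; s=g[max(y0,0):uv[1]+W,x0:uv[0]+W]; y0=max(y0,0)
b=np.zeros(C.shape[:2],bool); b[y0:y0+2*W,x0:x0+2*W]=1; b&=abs(C[...,2]-.084)<.006; print('boss top z',np.median(C[b][:,2]))
cs,_=cv2.findContours((s<105).astype(np.uint8),cv2.RETR_LIST,cv2.CHAIN_APPROX_NONE)
h=None
for c in cs:
    q=onplane(m,c.reshape(-1,2)+[x0,y0],.084)[:,:2]*1000
    cc,r=cv2.minEnclosingCircle(q.astype(np.float32)); 
    if 4.5<r<9: print('hole',cc,r,len(c)); h=np.array(cc)/1000
k=(abs(C[...,2]-t[2]-.033)<.008)&(np.hypot(C[...,0]-t[0],C[...,1]-t[1])<.018)
c,r=cv2.minEnclosingCircle((C[k][:,:2]*1000).astype(np.float32)); kz=np.median(C[k][:,2]); print('knob',k.sum(),c,r,np.median(C[k],0),C[k][:,:2].mean(0),'tcp',t)
print('axes',M.round(4).tolist(),'q7',o['qpos'][6])
if h is not None:
    print('hole-tcp cm',(M.T@np.r_[h-t[:2],0]*100).round(2),'hole-knob cm',(M.T@np.r_[h-np.array(c)/1000,0]*100).round(2))
E
python3 meas.py
```

```text
boss top z 0.08260111922622641
hole (574.4151611328125, 146.4089813232422) 6.763562202453613 54
knob 4460 (559.1951904296875, 109.92857360839844) 17.566329956054688 [0.55898008 0.11040621 0.21321572] [0.55906283 0.11011254] tcp [0.55892336 0.10930273 0.18115358]
axes [[0.3936, 0.9193, 0.0001], [0.9193, -0.3936, -0.0008], [-0.0007, 0.0004, -1.0]] q7 -0.871826191406182
hole-tcp cm [ 4.02 -0.04 -0.  ] hole-knob cm [ 3.95 -0.04 -0.  ]
```

Emit:
apply_moves(
  moves=[1.5, 0, 0, 0, 0, -0.12, 2, 3, 0, 0, 0, 0, -0.24, 2, 4, 0, 0, 0, 0, -0.36, 2, 4, 0, 0, 0, 0, -0.48, 2, 4, 0, 0, 0, 0, -0.6, 2, 4, 0, 0, 0, 0, -0.72, 2, 4, 0, 0, 0, 0, -0.84, 2, 4, 0, 0, 0, 0, -0.96, 2, 4, 0, 0, 0, 0, -1.08, 2, 4, 0, 0, 0, 0, -1.2, 2, 4, 0, 0, 0, 0, -1.32, 2, 4, 0, 0, 0, 0, -1.44, 2],
)

```text
clock: 5.78
tcp_pos: [0.5745, 0.1466, 0.1811]
tcp_rot: [0.821, 3.032, -0.001]
force: [0.9, 0.2, -1.0]
finger_gap: 0.0246
gripper_force: 59.5
```

Emit:
apply_moves(
  moves=[0, 0, 0, 0, 0, -0.12, 2, 0, 0, 0, 0, 0, -0.24, 2, 0, 0, 0, 0, 0, -0.36, 2, 0, 0, 0, 0, 0, -0.48, 2, 0, 0, 0, 0, 0, -0.6, 2, 0, 0, 0, 0, 0, -0.72, 2, 0, 0, 0, 0, 0, -0.84, 2, 0, 0, 0, 0, 0, -0.96, 2, 0, 0, 0, 0, 0, -1.08, 2, 0, 0, 0, 0, 0, -1.2, 2, 0, 0, 0, 0, 0, -1.32, 2, 0, 0, 0, 0, 0, -1.44, 2],
)

```text
clock: 6.78
tcp_pos: [0.5746, 0.1464, 0.181]
tcp_rot: [1.382, -2.821, 0.001]
force: [-0.3, -0.4, -0.4]
finger_gap: 0.0246
gripper_force: 59.4
```

```bash
python3 meas.py; python3 -c "
from h import *
print(sensors.get_obs()['qpos'].round(3),sensors.get_obs()['finger_gap'])"
```

```text
boss top z 0.08267995826602711
knob 4446 (574.13427734375, 145.8189697265625) 17.545673370361328 [0.57392677 0.14555894 0.21315634] [0.57385026 0.14561541] tcp [0.57460153 0.14640483 0.18097623]
axes [[-0.6131, -0.79, -0.0002], [-0.79, 0.6131, -0.0006], [0.0006, -0.0002, -1.0]] q7 1.6353575349057763
[ 0.435  0.651 -1.152  1.656  0.622  1.253  1.643] 0.02426787957221234
```

Emit:
apply_moves(
  moves=[-0.05, 0, 0, 0, 0, -0.12, 2, -0.05, 0, 0, 0, 0, -0.24, 2, -0.05, 0, 0, 0, 0, -0.36, 2, -0.05, 0, 2, 0, 0, -0.4, 2, -0.05, 0, 4, 0, 0, -0.4, 2, -0.05, 0, 5, 0, 0, -0.4, 2, -0.05, 0, 5.7, 0, 0, -0.4, 2, -0.05, 0, 5.7, 0, 0, -0.4, 2, -0.05, 0, 5.7, 0, 0, -0.4, 2],
)

```text
clock: 7.58
tcp_pos: [0.5747, 0.1483, 0.1246]
tcp_rot: [-1.909, 2.495, 0.0]
force: [0.2, 0.0, -0.1]
finger_gap: 0.0247
gripper_force: 59.4
```

Run:
```python
from h import *
o=sensors.get_obs(); print(o['tcp_pos'],o['tcp_rot'],o['qpos'].round(3),o['force'])
im,d,m=grab('scene'); u,v=proj(m,[[.5744,.1464,.1]])[0].astype(int)
a=cv2.resize(im[v-50:v+50,u-50:u+50],None,fx=5,fy=5,interpolation=cv2.INTER_CUBIC)
cv2.imwrite('pics/s1.png',a)
```

```text
[0.57470419 0.14828047 0.12455928] [-1.90858741e+00  2.49522911e+00  9.01214035e-05] [ 0.441  0.754 -1.188  1.713  0.747  1.207  1.933] [ 0.19758441  0.01657938 -0.09448834]
```

View pics/s1.png

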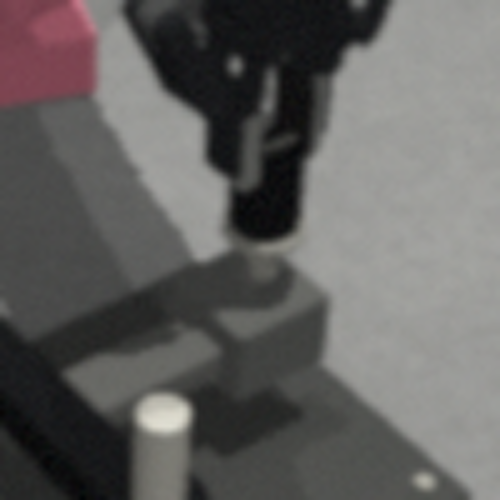

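The stud hangs upright just above the boss, at about (262,265) in the crop, close to the hole. I'll apply a small correction and let it settle.

Emit:
apply_moves(
  moves=[0.1, 0, 0, 0, 0, 0, 2, 0.1, 0, 0, 0, 0, 0, 2, 0.1, 0, 0, 0, 0, 0, 2],
)

```text
clock: 7.88
tcp_pos: [0.5745, 0.1474, 0.1248]
tcp_rot: [-1.909, 2.494, -0.001]
force: [0.3, -0.5, -0.5]
finger_gap: 0.0247
gripper_force: 59.4
```

Emit:
apply_moves(
  moves=[0.03, 0, 0.5, 0, 0, 0, 2, 0.03, 0, 0.8, 0, 0, 0, 2, 0.03, 0, 1.1, 0, 0, 0, 2, 0.03, 0, 1.3, 0, 0, 0, 2, 0.03, 0, 1.3, 0, 0, 0, 2],
)

```text
clock: 8.3
tcp_pos: [0.5746, 0.1465, 0.1107]
tcp_rot: [1.91, -2.494, 0.001]
force: [2.2, -0.7, 0.2]
finger_gap: 0.0248
gripper_force: 59.5
```

Emit:
apply_moves(
  moves=[0, -0.04, 0.2, 0, 0, 0, 2, 0, -0.04, 0.5, 0, 0, 0, 2, 0, -0.04, 0.8, 0, 0, 0, 2, 0, -0.04, 1.1, 0, 0, 0, 2, 0, -0.04, 1.2, 0, 0, 0, 2, 0, -0.04, 1.2, 0, 0, 0, 2],
)

```text
clock: 8.8
tcp_pos: [0.575, 0.1466, 0.099]
tcp_rot: [-1.91, 2.494, -0.001]
force: [3.8, -1.4, 0.9]
finger_gap: 0.0244
gripper_force: 59.6
```

Emit:
apply_moves(
  moves=[0.02, -0.07, 0, 0, 0, 0, 2, 0.02, -0.07, 0.1, 0, 0, 0, 2, 0.02, -0.07, 0.2, 0, 0, 0, 2, 0.02, -0.07, 0.25, 0, 0, 0, 2, 0.02, -0.07, 0.25, 0, 0, 0, 2],
)

```text
clock: 9.22
tcp_pos: [0.5751, 0.1467, 0.0968]
tcp_rot: [-1.91, 2.494, -0.0]
force: [1.3, -2.9, 2.7]
finger_gap: 0.0244
gripper_force: 59.8
```

Emit:
apply_moves(
  moves=[0.05, 0, 0.08, 0, 0, 0, 2, 0.05, 0, 0.16, 0, 0, 0, 2, 0.05, 0, 0.22, 0, 0, 0, 2, 0.05, 0, 0.22, 0, 0, 0, 2],
)

```text
clock: 9.55
tcp_pos: [0.5753, 0.1469, 0.0955]
tcp_rot: [-1.91, 2.493, -0.0]
force: [-0.4, -1.8, 10.6]
finger_gap: 0.0246
gripper_force: 60.6
```

Emit:
apply_moves(
  moves=[0, 0, 0.1, 0, 0, 0, 2, 0, 0, 0.12, 0, 0, 0.12, 2, 0, 0, 0.13, 0, 0, 0.24, 2, 0, 0, 0.14, 0, 0, 0.36, 2, 0, 0, 0.15, 0, 0, 0.48, 2, 0, 0, 0.16, 0, 0, 0.6, 2, 0, 0, 0.17, 0, 0, 0.72, 2],
)

```text
clock: 10.13
tcp_pos: [0.5756, 0.1462, 0.0942]
tcp_rot: [-0.9, 3.008, -0.001]
force: [-1.0, -4.4, 12.7]
finger_gap: 0.0245
gripper_force: 60.8
```

Emit:
apply_moves(
  moves=[0.02, -0.03, 0.06, 0, 0, 0.12, 2, 0.02, -0.03, 0.07, 0, 0, 0.24, 2, 0.02, -0.03, 0.08, 0, 0, 0.36, 2, 0.02, -0.03, 0.1, 0, 0, 0.48, 2, 0.02, -0.03, 0.11, 0, 0, 0.6, 2, 0.02, -0.03, 0.12, 0, 0, 0.72, 2, 0.02, -0.03, 0.13, 0, 0, 0.84, 2, 0.02, -0.03, 0.14, 0, 0, 0.96, 2],
)

```text
clock: 10.8
tcp_pos: [0.5747, 0.1457, 0.0927]
tcp_rot: [0.591, 3.085, -0.001]
force: [-2.9, -4.2, 15.1]
finger_gap: 0.0247
gripper_force: 61.1
```

Emit:
apply_moves(
  moves=[0.01, -0.03, 0.02, 0, 0, 0.12, 2, 0.01, -0.03, 0.03, 0, 0, 0.24, 2, 0.01, -0.03, 0.04, 0, 0, 0.36, 2, 0.01, -0.03, 0.05, 0, 0, 0.48, 2, 0.01, -0.03, 0.06, 0, 0, 0.6, 2, 0.01, -0.03, 0.07, 0, 0, 0.72, 2, 0.01, -0.03, 0.08, 0, 0, 0.84, 2, 0.01, -0.03, 0.1, 0, 0, 0.96, 2],
)

```text
clock: 11.47
tcp_pos: [0.574, 0.1471, 0.0917]
tcp_rot: [-1.948, -2.464, -0.001]
force: [-4.2, -0.4, 15.5]
finger_gap: 0.0248
gripper_force: 61.1
```

```bash
python3 -c "
from h import *
o=sensors.get_obs();print(o['qpos'].round(3),o['torque'],o['force']);print(R.from_rotvec(o['tcp_rot']).as_matrix().round(3))"
```

```text
[ 0.081  0.543 -0.565  1.765  0.35   0.935 -0.397] [-0.23161129  1.10787713  0.04124847] [-4.23518481 -0.37604452 15.46023113]
[[-0.231  0.973 -0.   ]
 [ 0.973  0.231  0.001]
 [ 0.001  0.    -1.   ]]
```

Emit:
apply_moves(
  moves=[0, -0.04, 0.015, 0, 0, 0.12, 2, 0, -0.04, 0.025, 0, 0, 0.24, 2, 0, -0.04, 0.035, 0, 0, 0.36, 2, 0, -0.04, 0.05, 0, 0, 0.48, 2, 0, -0.04, 0.06, 0, 0, 0.6, 2, 0, -0.04, 0.07, 0, 0, 0.72, 2, 0, -0.04, 0.08, 0, 0, 0.84, 2, 0, -0.04, 0.09, 0, 0, 0.96, 2],
)

```text
clock: 12.13
tcp_pos: [0.5752, 0.1476, 0.0912]
tcp_rot: [-2.865, -1.286, -0.006]
force: [-0.8, 0.2, 14.0]
finger_gap: 0.0247
gripper_force: 60.9
```

Emit:
apply_moves(
  moves=[0, 0, 0.015, 0, 0, 0.12, 2, 0, 0, 0.025, 0, 0, 0.24, 2, 0, 0, 0.035, 0, 0, 0.36, 2, 0, 0, 0.05, 0, 0, 0.48, 2, 0, 0, 0.06, 0, 0, 0.6, 2, 0, 0, 0.07, 0, 0, 0.72, 2],
)

```text
clock: 12.63
tcp_pos: [0.5757, 0.1468, 0.0906]
tcp_rot: [-3.134, -0.193, -0.006]
force: [1.2, -1.1, 13.0]
finger_gap: 0.0251
gripper_force: 60.9
```

```bash
python3 -c "
from h import *
o=sensors.get_obs();print(o['qpos'].round(3),o['torque'],o['force']);print(R.from_rotvec(o['tcp_rot']).as_matrix().round(3))"
```

```text
[-0.207  0.484 -0.166  1.786  0.099  0.875 -1.865] [-0.39316768 -0.05013595  0.04604304] [ 1.19641097 -1.11160257 12.98942811]
[[ 0.992  0.123  0.003]
 [ 0.123 -0.992  0.002]
 [ 0.004 -0.002 -1.   ]]
```

Emit:
apply_moves(
  moves=[0, 0, 0.03, 0, 0, 0.12, 2, 0, 0, 0.05, 0, 0, 0.24, 2, 0, 0, 0.06, 0, 0, 0.36, 2, 0, 0, 0.07, 0, 0, 0.48, 2, 0, 0, 0.08, 0, 0, 0.6, 2, 0, 0, 0.1, 0, 0, 0.72, 2],
)

```text
clock: 13.13
tcp_pos: [0.5755, 0.1462, 0.0897]
tcp_rot: [-3.0, 0.923, -0.004]
force: [-0.9, -2.6, 17.0]
finger_gap: 0.0245
gripper_force: 61.3
```

Run:
```python
from h import *
o=sensors.get_obs();print(o['qpos'].round(3),o['torque'],o['force'])
im,d,m=grab('scene'); u,v=proj(m,[[.5744,.1464,.1]])[0].astype(int)
cv2.imwrite('pics/s2.png',cv2.resize(im[v-50:v+50,u-50:u+50],None,fx=5,fy=5,interpolation=cv2.INTER_CUBIC))
```

```text
[-0.335  0.478  0.007  1.796 -0.005  0.864 -2.494] [-0.60571494  0.35983724  0.07383227] [-0.93602492 -2.60233477 16.99710788]
```

View pics/s2.png

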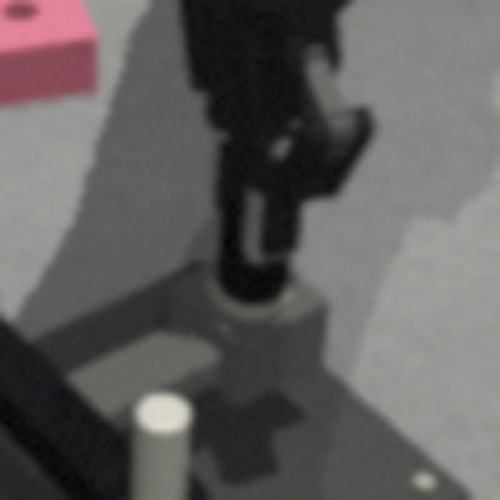

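The flange at about (252,300) now looks down on the boss, or very nearly. I'll add a little more turn, unload the push, let go and rise.

Emit:
apply_moves(
  moves=[0, 0, 0.01, 0, 0, 0.12, 2, 0, 0, 0.02, 0, 0, 0.24, 2, 0, 0, 0.02, 0, 0, 0.3, 2, 0, 0, 0.02, 0, 0, 0.3, 2],
)

```text
clock: 13.52
tcp_pos: [0.5756, 0.1462, 0.0896]
tcp_rot: [-2.83, 1.359, -0.004]
force: [-1.2, -3.2, 17.4]
finger_gap: 0.0244
gripper_force: 61.3
```

Emit:
apply_moves(
  moves=[0, 0, -0.1, 0, 0, 0, 2, 0, 0, -0.2, 0, 0, 0, 2, 0, 0, -0.25, 0, 0, 0, 2, 0, 0, -0.25, 0, 0, 0, 2],
)

```text
clock: 13.85
tcp_pos: [0.5755, 0.1462, 0.0912]
tcp_rot: [-2.832, 1.353, -0.003]
force: [1.1, -0.7, 8.7]
finger_gap: 0.0245
gripper_force: 60.4
```

Emit:
apply_moves(
  moves=[0, 0, -0.1, 0, 0, 0, 2, 0, 0, -0.15, 0, 0, 0, 2, 0, 0, -0.15, 0, 0, 0, 3, 0, 0, -0.15, 0, 0, 0, 5.5, 0, 0, -0.15, 0, 0, 0, 5.5, 0, 0, -0.15, 0, 0, 0, 5.5, 0, 0, -0.15, 0, 0, 0, 5.5, 0, 0, -0.15, 0, 0, 0, 5.5],
)

```text
clock: 14.52
tcp_pos: [0.5741, 0.1455, 0.0913]
tcp_rot: [2.835, -1.354, -0.001]
force: [-0.8, 0.3, -0.5]
finger_gap: 0.0552
gripper_force: 0.0
```

Emit:
apply_moves(
  moves=[0, 0, -1, 0, 0, 0, 5.5, 0, 0, -3, 0, 0, 0, 5.5, 0, 0, -6, 0, 0, 0, 5.5, 0, 0, -9, 0, 0, 0, 5.5, -4, 0, -11, 0, 0, 0, 5.5, -6, 0, -11, 0, 0, 0, 5.5, -6, 0, -11, 0, 0, 0, 5.5, -6, 0, -11, 0, 0, 0, 5.5],
)

```text
clock: 15.18
tcp_pos: [0.536, 0.1939, 0.2027]
tcp_rot: [-2.836, 1.348, -0.001]
force: [0.5, -0.5, 0.3]
finger_gap: 0.0549
gripper_force: 0.0
```

Run:
```python
from h import *
o=sensors.get_obs();print(o['tcp_pos'],o['force'])
im,d,m=grab('wrist','w4.png'); C=cloud(m,d)
r=np.hypot(C[...,0]-.5744,C[...,1]-.1464)
k=(r<.022)&(C[...,2]>.115)&(C[...,2]<.14)
c,rr=cv2.minEnclosingCircle((C[k][:,:2]*1000).astype(np.float32)); print('knob top',k.sum(),c,rr,np.median(C[k],0))
b=(r<.03)&(r>.021)&(abs(C[...,2]-.084)<.01); print('boss z',np.median(C[b][:,2]), b.sum())
im,d,m=grab('scene'); u,v=proj(m,[[.5744,.1464,.1]])[0].astype(int)
cv2.imwrite('pics/s3.png',np.hstack([cv2.resize(im[v-40:v+40,u-40:u+40],(400,400),interpolation=cv2.INTER_CUBIC),cv2.resize(cv2.imread('pics/w4.png'),(400,400))]))
```

```text
[0.53604746 0.1938914  0.20274875] [ 0.45303985 -0.54055015  0.33899765]
knob top 1651 (574.0941162109375, 145.7369842529297) 14.863251686096191 [0.57433117 0.14552538 0.12488033]
boss z 0.08251479444544822 1395
```

View pics/s3.png

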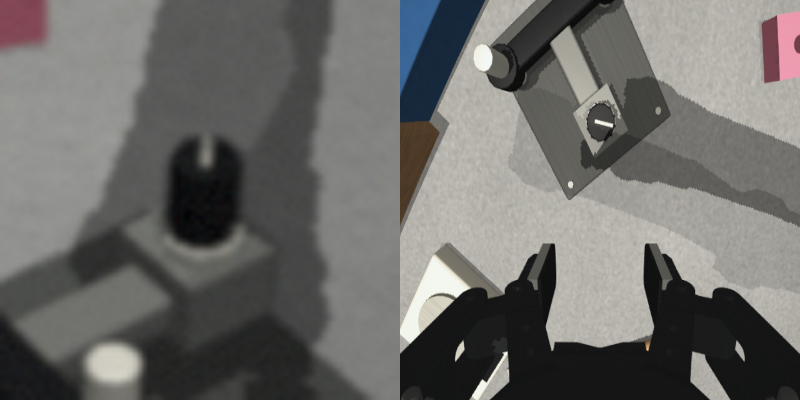

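The left crop shows the knob upright with its flange flat on the boss, at about (205,240), and the gripper clear of it. The knob's top is 42.4 mm above the boss top, against 42 mm expected when seated, so I'm handing the job in.

```bash
python3 -c "
from station import order
print(order.close_job())"
```

```text
the job is handed in; nothing more can be done
None
```

The knob is threaded into the boss with its flange seated (knob top measured 42.4 mm above the boss, 42 mm expected), pushed with at most about 17 N in the readings, then released; the job was handed in at about 15 s, with no verdict returned.

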